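# Set the splint sizer to three dots and lock it

## Robot

A 6-joint arm with a two-finger parallel gripper is mounted at the origin on the work surface. World frame = base frame: x ahead of the robot, y to its left, z up, the work surface at z = 0. Lengths are in m, angles in rad, forces in N, time in s.
With the tool pointing down it reaches from about 0.4 to 0.925 m from the base axis. Payload 12.5 kg.
Tool frame: the origin (TCP) lies at the very end of the fingers, on their centre line; the grasp point (between the pads) lies 19 mm behind it (ctrl.grip_depth is the distance from the TCP to the grasp point, in m); x points along the fingers, y is the direction in which the jaws open and shut, and the axes are right-handed (so a half turn about x gives the same grasp; the last joint's range is limited). The gripper opens to 95 mm and grips with 3 to 60 N. Pads are 20 mm wide; open, the fingers measure 119 mm over their backs; the gripper's body (75 mm by 180 mm) begins 59 mm behind the grasp point.
Start: joints at [1.102, 0.491, 1.559, -0, 1.092, -0.106], TCP at [0.222, 0.584, 0.215] pointing down, gripper open.
Joint ranges: [-3.1, 3.1], [-0.84, 2.19], [0.05, 2.79], [-1.13, 4.28], [0.06, 2.93], [-2.69, 2.69]. Speed limits (rad/s): [2.22, 2.22, 2.79, 3.14, 3.14, 3.14].

## Interface

Orientations are given as a 3x3 rotation matrix whose columns are the frame's x, y, z axes.
In Python, from cell import ctrl gives the robot as it stands. Calls block until the motion is done:
- ctrl.move_pose(position, orientation): joint-space move of the TCP to a pose.
- ctrl.move_linear(position, rotation=None, vel=0.15, force_limit=None): straight line of the TCP; rotation=None keeps the orientation; vel is the mean speed in m/s. With force_limit (N) it stops when the force on the tool has changed by that much, and returns True; else False.
- ctrl.move_j(angles): joint-space move.
- ctrl.grip(opening): finger opening in m; the grip force is fixed at half the most; returns when the fingers have stopped.
- ctrl.pause(seconds).
- ctrl.ik(position, orientation): joint angles nearest the present ones, or None.
- ctrl.get_state(): the state.
- ctrl.read_camera(name): name is "side" or "top" or "wrist"; returns a dict with "img" (420x560x3 uint8, red, green, blue), "mtx" (3x3 intrinsics, pixels), "rvec" (rotation vector, rad) and "tvec" (3), from world to camera coordinates, as OpenCV has them. Camera axes: x right, y down, z forward; pixel columns grow to the right and rows downward; lengths in m; the calibration is good to about 2 mm. A picture is of the moment at which its call begins. There is no depth.
A pose or a line that the arm cannot do raises ctrl.Unreachable and nothing moves.
- ctrl.job_done(): hands the job in, once; it reports no verdict.
The state is a dict: "time_s": time; "q": joint angles; "dq": joint speeds; "joint_efforts": joint torques, N m; "tcp_pos": TCP position; "orientation": TCP orientation; "wrist_force": force on the tool from outside, world axes, zero at the start; "ft_torque": the same for the moment, N m; "width": finger opening in m.
Only numpy, scipy, OpenCV 4.12 (cv2) and the standard library are available. Lean on these libraries where they do the work, as an engineer would, in place of code of your own. Each camera call takes 0.05 s, during which the arm holds its last target.

## Task

Set the bamboo splint sizer to its three-dot thickness: push the dial's protruding tab round with the fingertips until it clicks in pointing at the round badge with three dots. Only then push the sliding lock block fully home towards the dial, and draw the hand clear. Nothing is to be gripped or lifted, and the loose things on and around the sizer must stay where they stand.

Things in the scene. Friction and masses are not known exactly. Their poses are not given: they have to be found in the camera images.
- dial_axis (a point): The sizer is a fixed grey plate 300 x 345 mm, its top 14 mm above the bench, with a round aluminium hub (76 mm in diameter, its top 47 mm above the bench with a small 6 mm boss on it). This point lies on the hub's vertical axis at the plate's top. Its axes are the plate's: -x is the way the tab points at dial value 0 (roughly towards the robot), +x the side of the lock; along the plate's +y edge, from 160 mm out, stands a roller head 66 mm above the bench.
- dial (a joint): angle of the dial in rad, growing anticlockwise seen from above; range -2.25 to 2.25. At 0 the tab points along the plate's -x. The dial has click stops every 40 degrees (0.698 rad) at 0, +-0.698, +-1.396 and +-2.094: once pushed past half-way between two stops it springs on by itself to the next, and it stays there when let go. It takes about 2 to 3 N at the tab to push over a click. It starts at or within 0.3 rad of 0, where there is no badge, and clicks in there
- tab (a point): the steel tab: an upright fin that sticks out radially from the hub, 10 mm thick, from 38 to 86 mm from the axis, from 18 to 52 mm above the bench. This point is 72 mm from the axis, half-way up and in the middle of its thickness; it turns with the dial, and its -x axis points outwards along the tab
- pointer (a point): the point on the tab's line, 108 mm from the dial's axis (beyond the tab's end) at the plate's top, where a badge's centre lies when the tab points straight at it; turns with the dial
- badge3: the badge with three black dots. Six flat round metal badges of 40 mm diameter, 3 mm thick, with one to six dots, are fixed on the plate 108 mm from the axis, one at each click stop except 0, in an order that varies; a thin line on the plate leads to each. Origin at the centre of its underside, on the plate's top
- lock (a joint): travel of the lock in m: 0 drawn back, 0.020 fully home; it slides along the plate's -x, towards the dial, takes about 3 N to push and stays where it is left
- lock_block (a point): centre of the lock's upright steel block, on the plate's far (+x) side: 14 mm along the slide (plate's x), 26 mm across, from 16 to 50 mm above the bench. With the lock drawn back it is 108 mm from the dial's axis, home 88 mm. It is to be pushed on its outer (+x) face; the plate reaches 165 mm out on that side and is bare there
- ferrule: loose open bamboo tube, 26 mm in diameter and 35 mm tall, standing on the near right corner of the sizer's plate; origin at the centre of its underside
- bobbin: loose wooden bobbin, 26 mm in diameter and 38 mm tall, standing on the far right corner of the sizer's plate; origin at the centre of its underside
- paint_can: loose closed paint can, 104 mm in diameter and 108 mm tall, on the bench to the right; origin at the centre of its underside
- gourd: loose dried gourd, 92 mm in diameter and 150 mm tall, on the bench to the right; origin at the centre of its underside
- basket: loose small bowl, 120 mm in diameter and 70 mm tall, on the bench to the left; origin at the centre of its underside
- mallet: loose wooden mallet lying on the bench to the left; origin under its middle
- brush: loose paint brush lying on the bench to the right; origin under its middle

How it is judged:
On the way, in this order (a step that is already met when the one before it is completed fails the run):
1. the tab points at the three-dot badge, at rest, with the lock still drawn back (horizontal distance between pointer and badge3 below 0.012 m and velocity of joint dial between -0.1 and 0.1 rad/s and value of joint lock below 0.006 m), for 0.2 s.
2. the lock is fully home (horizontal distance between pointer and badge3 below 0.012 m and value of joint lock above 0.017 m), for 0.2 s.
At the end, for the whole second after the job is handed in: The tab points at the three-dot badge (within 12 mm at the badge's radius, about 6 degrees), the dial is at rest and the lock is home (at least 17 of its 20 mm) (all of step 2 and velocity of joint dial between -0.1 and 0.1 rad/s); the robot touches nothing.
It fails at once if the lock is pushed in while the tab is not at the three-dot badge (value of joint lock above 0.01 m and horizontal distance between pointer and badge3 above 0.018 m).
It fails at once if a loose thing on or around the sizer is moved or lifted (more than 20 mm) (distance of any of ferrule, bobbin, paint_can, gourd, basket, mallet, brush from where it was at the start of the episode above 0.02 m).
It also fails if it takes over 51 s, if anything falls off the work surface, if the arm or the gripper's body presses on something with over 40 N, if the wrist force passes 120 N, or if a joint passes its speed limit or range.

## Working session

There is one attempt and no reset: what is moved stays moved. The work goes in short steps, each a Python script; the robot and the scene stay as the last script left them, time stands still between calls to the robot, and variables do not carry over. Pictures are saved under pics/ and viewed, and the job is handed in when it is done.

```bash
mkdir -p pics; ls
python3 - <<'E'
from cell import ctrl
import cv2
for n in ("top","side","wrist"):
    c=ctrl.read_camera(n); cv2.imwrite(f"pics/a_{n}.png",c["img"][:,:,::-1]); print(n,c["mtx"].tolist(),c["rvec"],c["tvec"])
s=ctrl.get_state(); print(s["time_s"],s["width"],s["tcp_pos"],s["orientation"],ctrl.grip_depth)
E
```

```text
pics
top [[487.3125121397046, 0.0, 272.7022275255854], [0.0, 487.3125121397046, 198.2206644326066], [0.0, 0.0, 1.0]] [ 2.13098317 -2.13650428  0.20010385] [0.02715396 0.54097719 1.37159414]
side [[507.54139977587874, 0.0, 278.7757118100016], [0.0, 507.54139977587874, 212.43440220320585], [0.0, 0.0, 1.0]] [ 2.10897088 -0.12356846  0.03418175] [-0.49758462  0.11603621  1.35008816]
wrist [[291.88206510555005, 0.0, 275.2102099910633], [0.0, 291.88206510555005, 208.74085893207604], [0.0, 0.0, 1.0]] [-2.38824383 -1.64736763 -0.23150231] [-0.62423799 -0.03096236  0.3914245 ]
0.15 0.09469486101985672 [0.22171806 0.58416412 0.21422245] [[-3.18694824e-04  3.54884057e-01  9.34910265e-01]
 [-7.18836287e-04  9.34909990e-01 -3.54884198e-01]
 [-9.99999691e-01 -7.85147181e-04 -4.28474366e-05]] 0.0188
```

View pics/a_top.png

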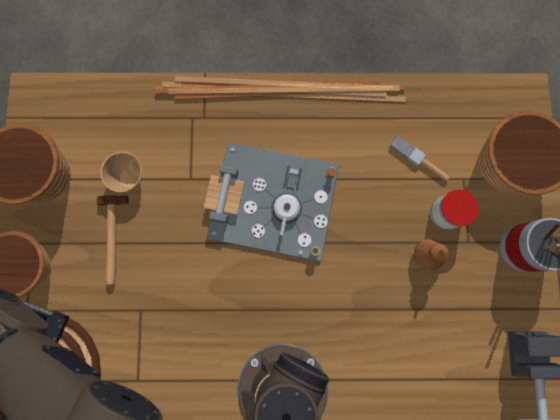

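View pics/a_side.png

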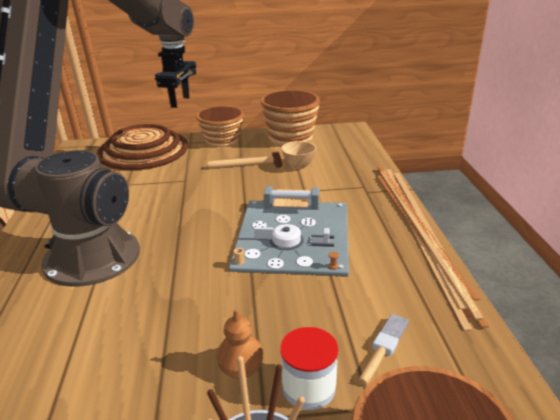

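View pics/a_wrist.png

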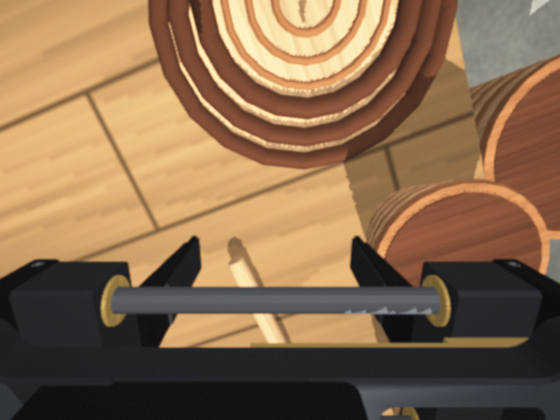

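Run:
```python
import cv2
a=cv2.imread("pics/a_top.png")[130:275,190:350]; cv2.imwrite("pics/z_top.png",cv2.resize(a,None,fx=4.1,fy=4.1,interpolation=cv2.INTER_CUBIC)[:600])
a=cv2.imread("pics/a_side.png")[180:280,225:360]; cv2.imwrite("pics/z_side.png",cv2.resize(a,None,fx=5.5,fy=5.5,interpolation=cv2.INTER_CUBIC))
```

```text
(no output)
```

View pics/z_top.png

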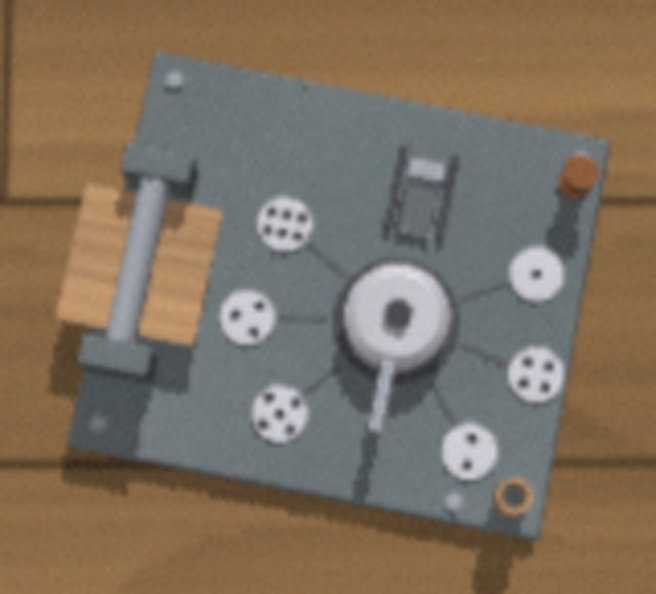

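View pics/z_side.png

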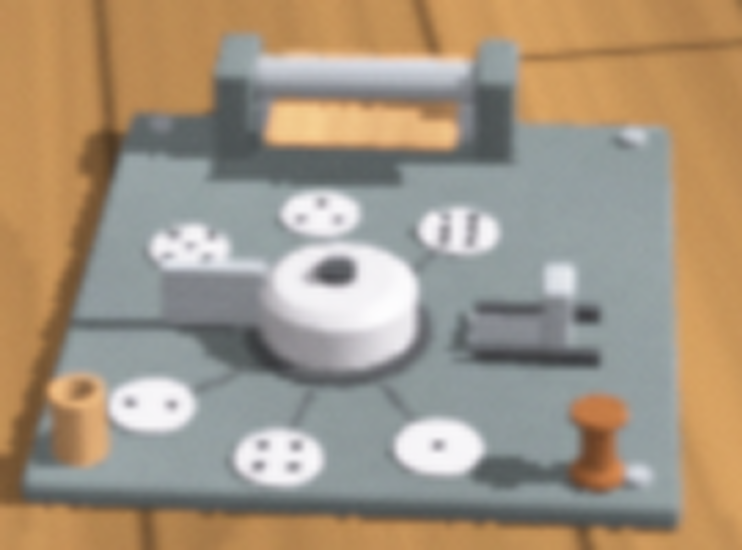

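```bash
cat > geo.py <<'E'
import numpy as np,cv2
from scipy.optimize import least_squares
def ray(c,uv,z):
    R,_=cv2.Rodrigues(np.array(c["rvec"],float)); t=np.array(c["tvec"],float).ravel()
    p=cv2.undistortPoints(np.array([[uv]],float),np.array(c["mtx"]),None)[0,0]
    d=R.T@np.array([p[0],p[1],1]); o=-R.T@t
    return o+d*(z-o[2])/d[2]
def proj(c,P): return cv2.projectPoints(np.atleast_2d(np.array(P,float)),np.array(c["rvec"],float),np.array(c["tvec"],float),np.array(c["mtx"]),None)[0][:,0]
E
python3 - <<'E'
from cell import ctrl
from geo import *
import json
T=ctrl.read_camera("top");S=ctrl.read_camera("side")
zt=lambda u,v:(u/4.1+190-.4,v/4.1+130-.4)
zs=lambda u,v:(u/5.5+225-.4,v/5.5+180-.4)
a=0.6981317
# dial angle: 6,3,5,2,4,1
ang=[-3*a,-2*a,-a,a,2*a,3*a]
bt=[zt(*p) for p in[(285,223),(247,317),(280,413),(469,450),(536,374),(536,273)]]
bs=[zs(*p) for p in[(459,231),(320,213),(190,246),(152,405),(278,457),(438,446)]]
def pts(x):
    c,y=np.array(x[:2]),x[2]
    return np.array([[c[0]-.108*np.cos(y+q),c[1]-.108*np.sin(y+q),.017] for q in ang])
def res(x,cams):
    r=[]
    for C,b in cams: r.append((proj(C,pts(x))-np.array(b)).ravel())
    return np.concatenate(r)
for nm,cams in (("top",[(T,bt)]),("side",[(S,bs)]),("both",[(T,bt),(S,bs)])):
    f=least_squares(res,[0.55,0,0],args=(cams,)); print(nm,f.x,np.abs(f.fun).max())
x=f.x
hub=ray(T,zt(398,312),.053);print("boss",hub)
t0=ray(T,zt(375,430),.052);d=t0[:2]-x[:2];print("tab tip",t0,np.hypot(*d),"dial",np.arctan2(-d[1],-d[0])-x[2])
def P(p,z):
    w=ray(T,zt(*p),z); R=np.array([[np.cos(x[2]),-np.sin(x[2])],[np.sin(x[2]),np.cos(x[2])]]); return R.T@(w[:2]-x[:2])
print("lock",P((427,170),.05),"bobbin top",P((576,174),.052),"ferrule top",P((513,496),.049),"corners",[P(p,.014) for p in((155,55),(608,142),(537,535),(70,447))],"roller", P((185,185),.066),P((150,372),.066))
json.dump(x.tolist(),open("pose.json","w"))
E
```

```text
top [ 0.51812768 -0.01465996 -0.199324  ] 0.16199370562267745
side [ 0.51904359 -0.01832515 -0.20133256] 0.18296793799243005
both [ 0.518718   -0.01572705 -0.20006636] 0.6694815856262153
boss [ 0.5180581  -0.01455526  0.053     ]
tab tip [0.43468545 0.002202   0.052     ] 0.08592391891405785 dial -0.010140166855957145
lock [0.10493157 0.00023977] bobbin top [ 0.1226586  -0.10492601] ferrule top [-0.1119682  -0.10235803] corners [array([0.1597406 , 0.21432413]), array([ 0.16089976, -0.12700532]), array([-0.13279304, -0.12695402]), array([-0.13674499,  0.21243209])] roller [0.05654453 0.16602775] [-0.07846107  0.16206093]
```

```bash
cat > plan.py <<'E'
import numpy as np,json
X=json.load(open("pose.json"))
def W(l,z,phi=0.):
    a=X[2]+phi; c,s=np.cos(a),np.sin(a)
    return [X[0]+c*l[0]-s*l[1],X[1]+s*l[0]+c*l[1],z]
def O(phi,off=0.):  # jaw direction at angle yaw+phi+off
    a=X[2]+phi+off; y=np.array([np.cos(a),np.sin(a),0]); x=np.array([0,0,-1.]); return np.column_stack([x,y,np.cross(x,y)])
E
python3 - <<'E'
from cell import ctrl
from plan import *
for off in (0,np.pi/2,np.pi,-np.pi/2):
    for phi in (0.15,-.4,-.8,-1.3): 
        q=ctrl.ik(W((-.068,-.015),.03,phi),O(phi,off)); print("%.2f"%off,phi,None if q is None else np.round(q,2))
    print("lock",[None if (q:=ctrl.ik(W((.127+.01,0),.03),O(0,o))) is None else np.round(q,2) for o in (off,)])
E
```

```text
0.00 0.15 [-0.21  0.56  2.15 -0.    0.43 -0.16]
0.00 -0.4 [-0.12  0.56  2.14 -0.    0.44  0.48]
0.00 -0.8 [-0.07  0.58  2.1  -0.    0.47  0.93]
0.00 -1.3 [-0.03  0.6   2.02 -0.    0.52  1.47]
lock [array([-0.17,  0.74,  1.63, -0.  ,  0.76,  0.03])]
1.57 0.15 [-0.21  0.56  2.15 -0.    0.43 -1.73]
1.57 -0.4 [-0.12  0.56  2.14 -0.    0.44 -1.09]
1.57 -0.8 [-0.07  0.58  2.1  -0.    0.47 -0.64]
1.57 -1.3 [-0.03  0.6   2.02 -0.    0.52 -0.1 ]
lock [array([-0.17,  0.74,  1.63, -0.  ,  0.76, -1.54])]
3.14 0.15 None
3.14 -0.4 [-0.12  0.56  2.14 -0.    0.44 -2.66]
3.14 -0.8 [-0.07  0.58  2.1  -0.    0.47 -2.21]
3.14 -1.3 [-0.03  0.6   2.02 -0.    0.52 -1.67]
lock [None]
-1.57 0.15 [-0.21  0.56  2.15 -0.    0.43  1.41]
-1.57 -0.4 [-0.12  0.56  2.14 -0.    0.44  2.05]
-1.57 -0.8 [-0.07  0.58  2.1  -0.    0.47  2.5 ]
-1.57 -1.3 None
lock [array([-0.17,  0.74,  1.63, -0.  ,  0.76,  1.6 ])]
```

Run:
```python
from cell import ctrl
from plan import *
import cv2
ctrl.grip(0.0)
ctrl.move_pose(W((-.068,-.035),.16),O(0))
ctrl.move_linear(W((-.068,-.035),.032),vel=.12)
s=ctrl.get_state();print(s["time_s"],s["width"],s["tcp_pos"],s["wrist_force"])
for n in ("top","side"):
    c=ctrl.read_camera(n); cv2.imwrite(f"pics/b_{n}.png",c["img"][:,:,::-1])
a=cv2.imread("pics/b_side.png")[150:290,215:375]; b=cv2.imread("pics/b_top.png")[130:270,190:350]
cv2.imwrite("pics/b.png",cv2.resize(np.hstack([a,b]),None,fx=2.5,fy=2.5,interpolation=cv2.INTER_CUBIC))
```

```text
5.3417 0.0001205595219555503 [ 0.44537702 -0.03653165  0.03243459] [-0.079422    0.59154477 -0.38207421]
```

View pics/b.png

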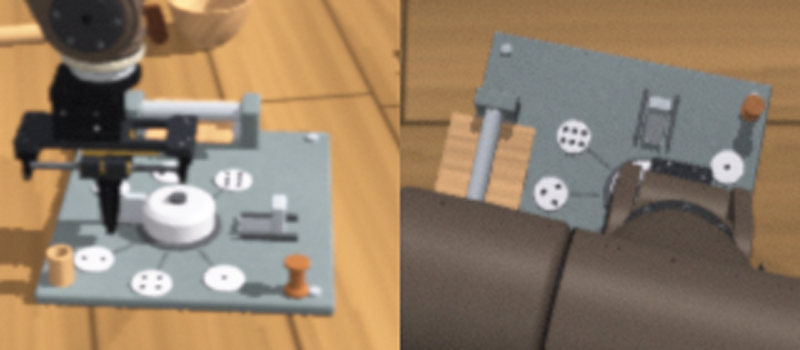

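Run:
```python
from cell import ctrl
from plan import *
import cv2
for phi in np.arange(0.0,-1.26,-.125):
    ctrl.move_linear(W((-.068,-.015),.032,phi),O(phi),vel=.06)
    s=ctrl.get_state(); print(round(phi,3),round(s["time_s"],2),np.round(s["wrist_force"],1))
ctrl.pause(.3)
c=ctrl.read_camera("side"); a=c["img"][150:290,215:375,::-1]; 
ph=-1.25
ctrl.move_linear(W((-.068,-.034),.032,ph),vel=.1)
ctrl.move_linear(W((-.068,-.034),.13,ph),vel=.15)
c=ctrl.read_camera("side"); b=c["img"][150:290,215:375,::-1]
cv2.imwrite("pics/c.png",cv2.resize(np.hstack([a,b]),None,fx=2.5,fy=2.5,interpolation=cv2.INTER_CUBIC))
print(ctrl.get_state()["time_s"])
```

```text
0.0 5.92 [-0.3  0.3  0.1]
-0.125 6.22 [-0.6  0.2  0.1]
-0.25 6.51 [-0.9 -0.  -0.1]
-0.375 6.8 [-0.8 -0.5  0.2]
-0.5 7.09 [-0.3  0.2 -0.8]
-0.625 7.38 [ 0.2 -0.5 -0.5]
-0.75 7.67 [ 0.8 -0.4 -0.5]
-0.875 7.97 [-0.5  0.1 -0.1]
-1.0 8.26 [ 0.5  0.2 -0.2]
-1.125 8.55 [ 0.6 -0.4  0.2]
-1.25 8.84 [ 0.2  0.4 -0.4]
10.3833
```

View pics/c.png

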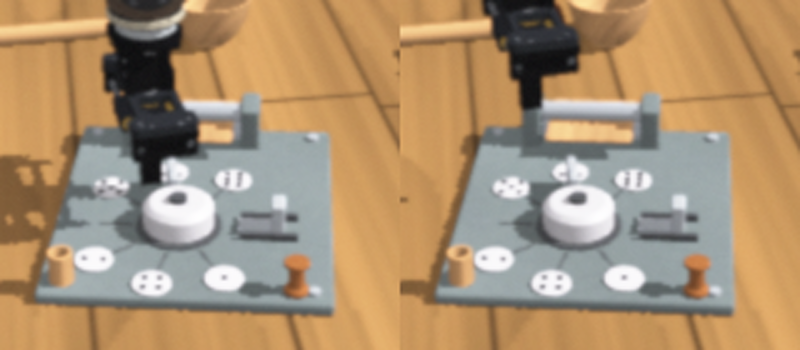

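Run:
```python
from cell import ctrl
from plan import *
from geo import *
ctrl.move_linear(W((-.068,-.034),.16,-1.25),vel=.15)
ctrl.move_pose(W((.145,0),.16),O(0,-np.pi/2))
ctrl.move_linear(W((.145,0),.032),vel=.12)
c=ctrl.read_camera("side"); im=c["img"][:,:,::-1].copy(); t=ctrl.read_camera("top")
a0=im[180:290,225:360]; k=5
a=cv2.resize(a0,None,fx=k,fy=k,interpolation=cv2.INTER_CUBIC)
for dphi,col in ((-1.396,(0,255,0)),(-1.30,(0,0,255)),(-1.49,(255,0,0))):
    P=[W((-r,0),.052,dphi) for r in (.04,.086)]
    p=((proj(c,P)-[225,180]+.5)*k).astype(int); cv2.line(a,tuple(map(int,p[0])),tuple(map(int,p[1])),col,1)
cv2.imwrite("pics/d.png",a)
cv2.imwrite("pics/d_top.png",cv2.resize(t["img"][130:270,190:350,::-1],None,fx=4,fy=4))
s=ctrl.get_state();print(s["time_s"],s["tcp_pos"],s["wrist_force"])
```

```text
12.8833 [ 0.66118311 -0.04458912  0.03283112] [-0.32663408  0.49678748  0.69219465]
```

View pics/d.png

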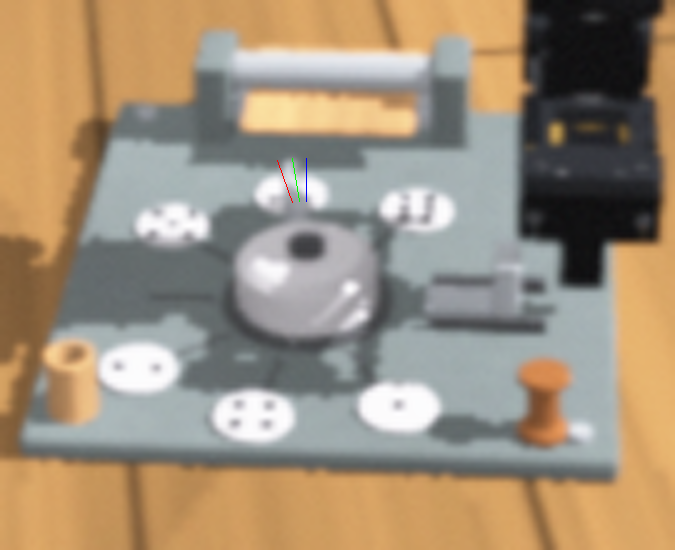

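View pics/d_top.png

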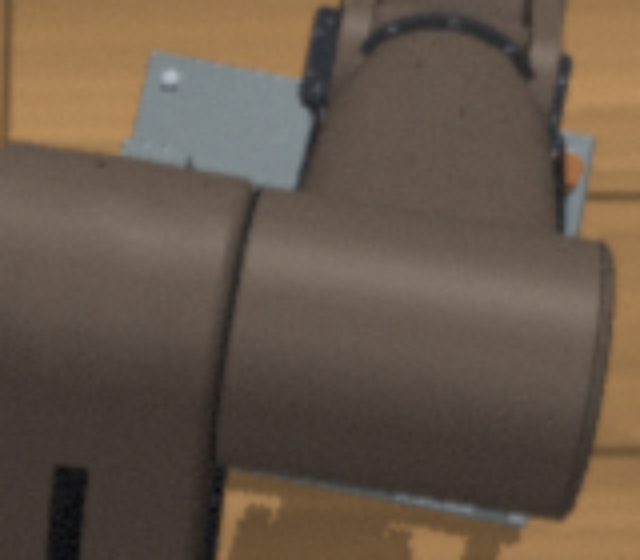

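Run:
```python
from cell import ctrl
from plan import *
from geo import *
c=ctrl.read_camera("side")
b=cv2.imread("pics/c.png")[60:260,400+100:400+290]; k=2.1
def draw(b):
    a=cv2.resize(b,None,fx=k,fy=k,interpolation=cv2.INTER_CUBIC)
    return a
a=draw(b);a2=a.copy()
for dphi,col in ((-1.396,(0,255,0)),(-1.30,(0,0,255)),(-1.49,(255,0,0))):
    P=[W((-r,0),.052,dphi) for r in (.04,.086)]
    p=((((proj(c,P)-[215,150]+.5)*2.5)-[100,60])*k).astype(int); cv2.line(a,tuple(map(int,p[0])),tuple(map(int,p[1])),col,1)
cv2.imwrite("pics/e.png",np.hstack([a,a2]))
```

```text
(no output)
```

View pics/e.png

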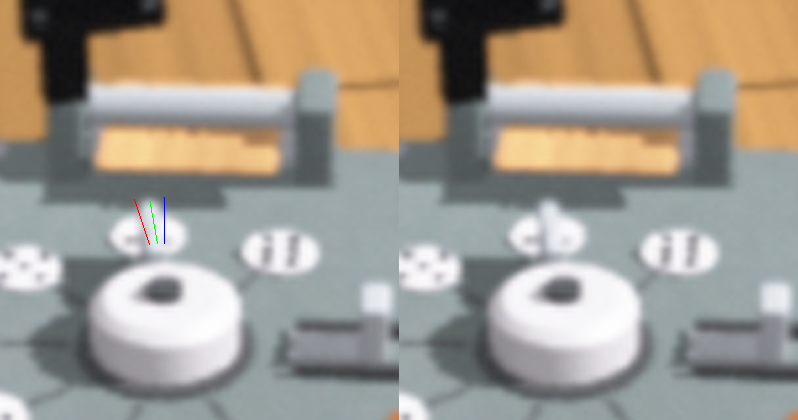

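The tab's tip lies on the green line for −1.396 rad, and the lock is still drawn back. Next I push the lock.

Run:
```python
from cell import ctrl
from plan import *
import cv2
for x in (.135,.127,.122,.117,.112,.107,.103,.100,.097):
    h=ctrl.move_linear(W((x,0),.032),vel=.03,force_limit=12)
    s=ctrl.get_state(); l=np.array(s["tcp_pos"][:2])-X[:2]
    print(x,h,round(s["time_s"],2),np.round(s["wrist_force"],1),"local x",round(l@[np.cos(X[2]),np.sin(X[2])],4))
    if h: break
ctrl.pause(.3)
c=ctrl.read_camera("side"); cv2.imwrite("pics/f.png",cv2.resize(c["img"][180:290,225:360,::-1],None,fx=5,fy=5,interpolation=cv2.INTER_CUBIC))
```

```text
0.135 False 13.42 [ 0.8 -1.1  0.4] local x 0.135
0.127 False 13.83 [-0.7  0.   0.4] local x 0.1269
0.122 False 14.15 [ 0.6 -0.8  0. ] local x 0.1219
0.117 False 14.47 [ 0.6 -0.6  1.1] local x 0.1167
0.112 False 14.78 [ 0.1 -0.3  0.6] local x 0.1116
0.107 False 15.1 [-0.1 -0.3 -0.4] local x 0.1065
0.103 True 15.31 [ 2.3 -0.2  0.2] local x 0.1063
```

View pics/f.png

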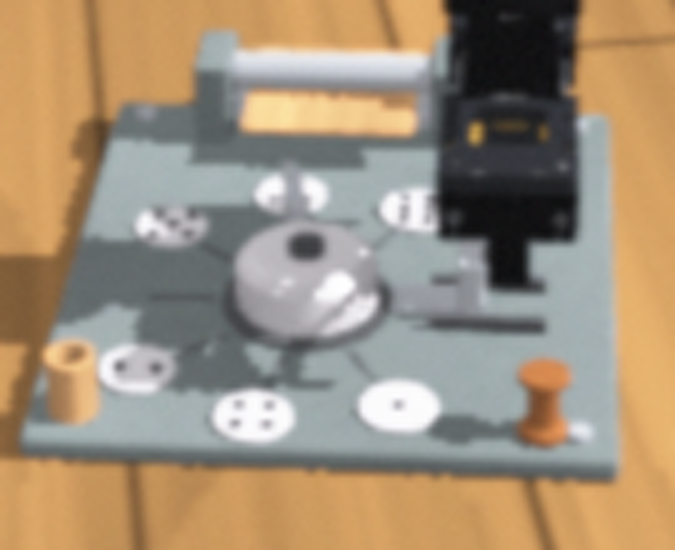

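Run:
```python
from cell import ctrl
from plan import *
import cv2
h=ctrl.move_linear(W((.100,0),.032),vel=.02,force_limit=25)
s=ctrl.get_state(); l=np.array(s["tcp_pos"][:2])-X[:2]
print(h,np.round(s["wrist_force"],1),"local x",round(l@[np.cos(X[2]),np.sin(X[2])],4))
ctrl.pause(.3)
ctrl.move_linear(W((.135,0),.032),vel=.1)
ctrl.move_linear(W((.145,0),.2),vel=.15)
ctrl.move_pose([.25,.5,.3],O(0,-np.pi/2))
ctrl.pause(.3)
c=ctrl.read_camera("side"); cv2.imwrite("pics/g.png",cv2.resize(c["img"][180:290,225:360,::-1],None,fx=5,fy=5,interpolation=cv2.INTER_CUBIC))
c=ctrl.read_camera("top"); cv2.imwrite("pics/g_topf.png",c["img"][:,:,::-1]); cv2.imwrite("pics/g_top.png",cv2.resize(c["img"][130:275,190:350,::-1],None,fx=4.1,fy=4.1,interpolation=cv2.INTER_CUBIC))
print(ctrl.get_state()["time_s"])
```

```text
True [ 3.9 -0.4  1.6] local x 0.1064Traceback (most recent call last):
  File "<stdin>", line 10, in <module>
cell.Unreachable: the arm cannot take that pose within its joint ranges
```

Run:
```python
from cell import ctrl
from plan import *
from geo import ray
import cv2
ctrl.move_j([1.102, 0.491, 1.559, 0, 1.092, -0.106])
ctrl.pause(.3)
c=ctrl.read_camera("side"); cv2.imwrite("pics/g.png",cv2.resize(c["img"][180:290,225:360,::-1],None,fx=5,fy=5,interpolation=cv2.INTER_CUBIC))
c=ctrl.read_camera("top"); cv2.imwrite("pics/g_topf.png",c["img"][:,:,::-1]); cv2.imwrite("pics/g_top.png",cv2.resize(c["img"][130:275,190:350,::-1],None,fx=4.1,fy=4.1,interpolation=cv2.INTER_CUBIC))
print(ctrl.get_state()["time_s"])
```

```text
21.05
```

View pics/g_top.png

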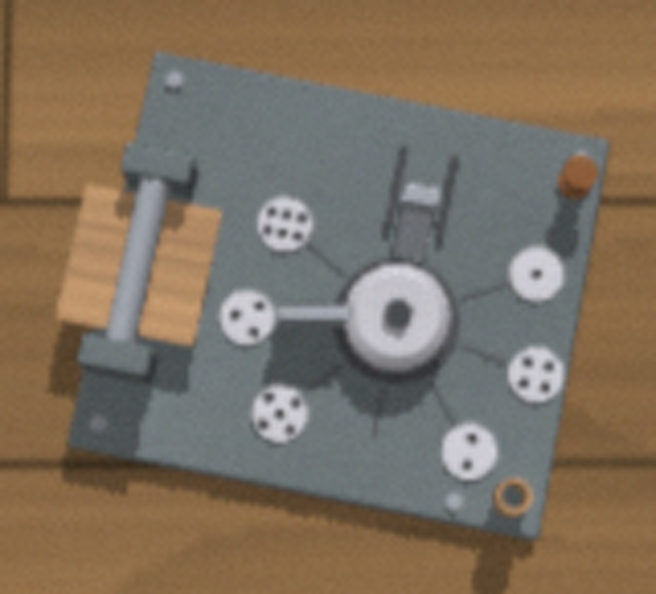

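View pics/g_topf.png

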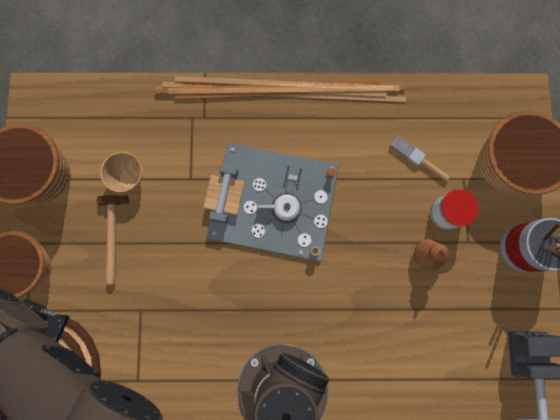

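Tab is on badge 3 and nothing has moved. I'll check the lock travel more precisely, since eyeballing the block gives about 18 mm.

Run:
```python
from cell import ctrl
from geo import *
from plan import *
C={n:ctrl.read_camera(n) for n in("top","side")}
for n,f0,f1 in(("top","a_top","g_topf"),("side","a_side",None)):
    a=cv2.imread(f"pics/{f0}.png"); b=C[n]["img"][:,:,::-1].copy()
    L=lambda x:proj(C[n],[W((x,0),.05)])[0]
    p=L(.108); q=L(.088); print(n,"expected px shift for 20mm",q-p)
    h=4
    k=8; A=cv2.resize(a,None,fx=k,fy=k,interpolation=cv2.INTER_CUBIC);B=cv2.resize(b,None,fx=k,fy=k,interpolation=cv2.INTER_CUBIC)
    u,v=((p+.5)*k).astype(int); t=A[v-28:v+28,u-40:u+40]
    w=B[v-150:v+150,u-180:u+180]; r=cv2.matchTemplate(w,t,cv2.TM_CCOEFF_NORMED); _,m,_,loc=cv2.minMaxLoc(r)
    sh=(np.array(loc)+[u-180,v-150]-[u-40,v-28])/k; e=q-p; print("measured",sh,m,"travel mm",20*(sh@e)/(e@e))
    z=np.hstack([X_[v-130:v+200,u-200:u+200] for X_ in(A,B)]); cv2.imwrite(f"pics/h_{n}.png",z)
```

```text
top expected px shift for 20mm [-1.28002556  6.51387376]
measured [-1.125  6.   ] 0.9832546710968018 travel mm 18.39082161838862
side expected px shift for 20mm [-7.59951811 -0.23948962]
measured [-7.125 -0.375] 0.9934870600700378 travel mm 18.763655522836913
```

View pics/h_top.png

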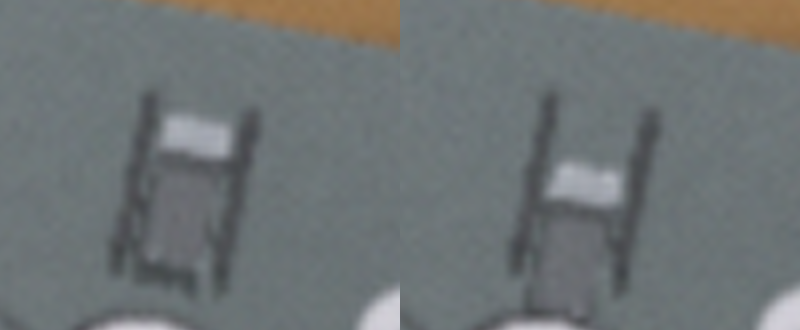

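View pics/h_side.png

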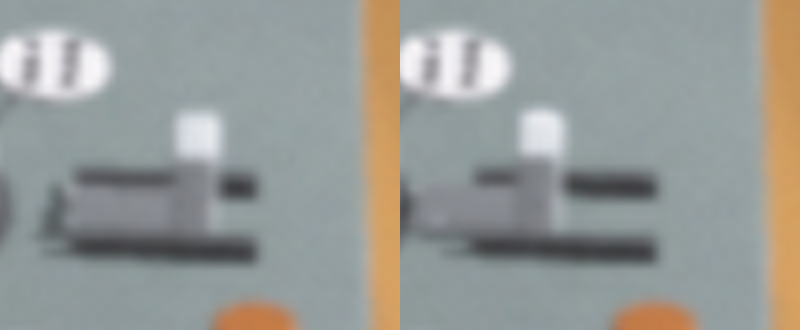

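Run:
```python
from cell import ctrl
ctrl.job_done(); print(ctrl.get_state()["time_s"])
```

```text
the job is handed in; nothing more can be done
the job is handed in; nothing more can be done
```

The sizer is set to three dots with the lock pushed home, and I have handed the job in. The interface reports no verdict.

**Dial:** I closed the fingertips and pushed the tab clockwise until it clicked in at −1.396 rad. The side camera, checked before I touched the lock, showed the tab lined up with that stop. The final top view shows it pointing at the three-dot badge.

**Lock:** I then pushed the block on its outer face. It met a hard stop twice at the same place, first with a 12 N limit and then with 25 N, where sliding takes only about 3 N.

**Hand and loose things:** The arm is back at its start position, clear of everything. Comparing the first and last top views by eye, none of the loose things had visibly moved. The clock stood at about 21 s, against the 51 s limit.

**One disagreement:** The images put the lock's travel at 18.4 mm (top camera) and 18.8 mm (side camera), not the full 20 mm. The block looked 1–3 mm in at the start, and pixel and calibration error could add to that. Both readings are above the required 17 mm, and because of the hard stop I took the lock as fully home.

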